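# Clamp a battery pack for a contact test

### The arm

A 6-joint arm with a two-finger parallel gripper is mounted at the origin on the work surface. World frame = base frame: x ahead of the robot, y to its left, z up, the work surface at z = 0. Lengths are in m, angles in rad, forces in N, time in s.
With the tool pointing down it reaches from about 0.225 to 0.875 m from the base axis. Payload 3.4 kg.
Tool frame: the origin (TCP) lies between the finger pads; the fingertips stand 11 mm ahead of it and the grasp point (between the pads) lies 8 mm behind it (tips_ahead is the distance from the TCP to the fingertips, in m); z points along the fingers, x is the direction in which the jaws open and shut, and the axes are right-handed (so a half turn about z gives the same grasp; the last joint's range is limited). The gripper opens to 85 mm and grips with 20 to 120 N. Pads are 22 mm wide; open, the fingers measure 114 mm over their backs; the gripper's body (76 mm by 85 mm) begins 54 mm behind the grasp point. The pads swing forward as they close: fully open they stand 13 mm farther back than shut.
Start: joints at [1.075, 0.276, 1.505, -0, 1.361, -0.121], TCP at [0.211, 0.535, 0.242] pointing down, gripper open.
Joint ranges: [-2.89, 2.89], [-0.75, 2.08], [0.22, 2.7], [-1.18, 4.32], [0.11, 2.71], [-2.7, 2.7]. Speed limits (rad/s): [2.57, 2.57, 3.14, 3.14, 3.14, 3.14].

### API

Orientations are given as a unit quaternion [w, x, y, z].
In Python, from rig import get_state, get_image, sign_off, masks_of, tips_ahead gives the robot as it stands.
- The arm moves only by the tool play_rows, never from a script. Its argument "series" is a list of rows, each an object of numbers: "fingers": the closure, from -1 (fully open) to 1 (shut); "dx", "dy", "dz": the shift along the world's x, y, z in mm; "turn": the turn about the world's z in rad. A call has 1 to 20 rows; each row shifts and turns the pose as measured when the row begins; what a row does not reach is not made up. A row lasts 1/12 s, in which the tool goes at most 41.7 mm and 7.16 degrees, less where a joint would pass 70% of its speed; a pose out of reach is approached as far as the arm can. A call with a gripper value outside its range is refused whole. The fingers move at their own pace and stop on an object; "squeeze" is the grip in N (left out, the last holds). Time passes only in rows, so rows that do not move let the fingers close. It gives the time, the measured TCP pose, the force and the opening at its end, in the units of the state.
- get_state(): the state, without advancing time (a new reading comes with each control period).
- get_image(name): name is "scene" or "top"; returns a dict with "pixels" (400x640x3 uint8, red, green, blue), "vfov" (degrees; the focal length in pixels is half the picture's height over the tangent of half this angle, whatever the lens; pixels are square), "cx", "cy" (the principal point, pixels), "rvec" (rotation vector, rad) and "tvec" (3), from world to camera coordinates, as OpenCV has them. Camera axes: x right, y down, z forward; pixel columns grow to the right and rows downward; lengths in m; the calibration is good to about 2 mm. A picture is of the moment at which its call begins. There is no depth.
- sign_off(): hands the job in, once; it reports no verdict.
Trained networks look in a picture, given as the dict that the camera call returned (one of the last four; its "shot" number tells which), for a name from the list of things; names that differ only in an ending like _2 or _b are one class to them, and where a whole thing is asked for, a point or a joint stands for the part that bears it (a point fixed in the world has none). Each returns a list of dicts, best first, with "p" (0 to 1); they miss things now and then, are a little off and sometimes report something else, mostly with a low value. They report only what shows in the picture. A call takes as long as a camera call. They do not tell look-alikes from the thing itself.
- masks_of(picture, label): "region" (400x640 bool, what is visible of it) and "xy" ([column, row] in pixels, amid what is visible of it).
The state is a dict: "clock": time; "qpos": joint angles; "qd": joint speeds; "effort": joint torques, N m; "position": TCP position; "ee_rot": TCP orientation; "contact_force": force on the tool from outside, world axes, zero at the start; "moment": the same for the moment, N m; "width": finger opening in m.
Only numpy, scipy, OpenCV 4.12 (cv2) and the standard library are available. Lean on these libraries where they do the work, as an engineer would, in place of code of your own. Each camera call takes 0.05 s, during which the arm holds its last target. There are 200 camera calls.

### The job

Set the battery pack up for its contact test: first pull the red-handled lock pin out of the slide and stand it upright in the grey cup, then lay the battery flat in the slide's trough with its brass contact end towards the probe carriage and let go of it. Then slide the carriage by its green knob until the battery is held snugly between the probes and the fixed stop, and last throw the red test lever fully over, away from the robot. Leave the other things on the bench where they are.

Things in the scene. Friction and masses are not known exactly. Their poses are not given: they have to be found in the camera images.
- test_slide: Test slide fixed to the bench: aluminium bed 92 (x) x 440 (y) x 20 mm. Origin: centre of its underside; y runs along it from the carriage end to the fixed stop, z up. Two dark side rails, 8 mm above the bed, inner faces at x = +-34 mm, make a trough 68 mm wide. The 12 mm hole for the lock pin is at x 0, y 40. At y = -209 a grey block, top at z 50. The test lever stands at y = 190.
- stop_face (a point): Middle of the lower edge of the fixed stop's face, on the bed (test_slide x 0, y 120, z 20 mm). The grey stop block is 84 wide, 20 thick (y 120 to 140), its top 60 mm above the bench. The battery ends against this face.
- carriage (a joint): Slide of the black probe carriage, m: 0 at the -y end, grows towards the stop, at most 0.17. Carriage 86 (x) x 40 (y) mm, body top 62 mm above the bench. At value q its probe face (+y side, two brass dots) is at y = q - 0.130 of test_slide: it touches a battery seated against the stop at q = 0.14. Needs about 3 N to move, stays where left.
- carriage_knob (a point): Gripping point of the carriage's green knob: an upright cylinder, 22 diameter, from 64 to 108 mm above the bench on the middle of the carriage; this point is on its axis at z = 90 mm.
- lock_pin: Lock pin standing loose in the bed's hole (foot on the bench), blocking battery bay and carriage: steel shaft 10 diameter from its lower end (origin) to 105 mm along z, flange 26 diameter to 110, red grip cylinder 22 diameter from 110 to 155 mm. z points up along the pin. 90 g.
- pin_tip (a point): Lower end of the lock pin, on its axis.
- cup: Loose grey steel cup, 66 mm rim diameter, 85 high, wall 4, floor 5 mm, empty, 400 g. Origin at the centre of its underside, z up.
- battery: Orange and red battery pack, a box 58 (x) x 110 (y) x 42 mm (z), 450 g, lying flat on the bench. Origin at the centre of its underside. The brass contacts are on its -y end, which also has a black band across the top.
- battery_contacts (a point): Middle of the battery's contact end, 22 mm above its underside.
- test_lever (a joint): Hinge of the red-balled test lever, rad: 0 leans to test_slide's -x (towards the robot, off), 1.0 leans fully to +x (away, on); stays where it is left. The pivot is 42 mm above the bench on test_slide's x = 0, y = 190; axis along y; rod 80 mm long, 10 diameter.
- test_lever_tip (a point): Centre of the lever's red ball, 26 mm diameter.
- tape_roll: Bystander: yellow tape roll lying flat, 64 diameter, 19 mm high. Origin: centre of its underside.
- solder_spool: Bystander: steel-grey spool, 60 diameter, 46 mm high. Origin: centre of its underside.
- multimeter: Bystander: yellow multimeter, 85 x 170 x 36 mm. Origin: centre of its underside.
Mind the look-alikes: they are no part of the job. What is shaped like the lock_pin but purple is not meant.

How it is judged:
On the way, in this order (a step that is already met when the one before it is completed fails the run):
1. the lock pin stands in the cup, released (horizontal distance between pin_tip and cup below 0.03 m and z of pin_tip in the frame of cup below 0.025 m and angle between lock_pin's own z axis and vertical below 0.65 rad and angle between cup's own z axis and vertical below 0.15 rad and height (world z) of cup below 0.02 m and contact force between the fingers and lock_pin below 0.1 N), for 0.2 s.
2. the battery lies flat in the trough between carriage and stop, contact end towards the carriage, released (x of battery in the frame of test_slide between -0.01 and 0.01 m and z of battery in the frame of test_slide between 0.016 and 0.024 m and angle between battery's own z axis and vertical below 0.08 rad and y of battery in the frame of test_slide between -0.08 and 0.07 m and angle between the y axis of battery and the y axis of test_slide, either way round below 0.25 rad and y of battery_contacts in the frame of test_slide below 0.022 m and contact force between the fingers and battery below 0.1 N), for 0.2 s.
3. the carriage holds the battery snugly against the fixed stop (x of battery in the frame of test_slide between -0.01 and 0.01 m and z of battery in the frame of test_slide between 0.016 and 0.024 m and angle between battery's own z axis and vertical below 0.08 rad and y of battery in the frame of test_slide between 0.0615 and 0.0685 m and angle between the y axis of battery and the y axis of test_slide, either way round below 0.06 rad and y of battery_contacts in the frame of test_slide below 0.02 m and value of joint carriage between 0.1365 and 0.1435 m), for 0.2 s.
4. the test lever is thrown over (value of joint test_lever above 0.85 rad), for 0.2 s.
At the end, for the whole second after the job is handed in: Pin released in the upright cup, its tip inside and under 25 mm up, leaning under 37 degrees; battery flat, contacts towards the carriage, within 3.5 mm of the stop and 3.5 degrees of square; carriage within 3.5 mm of touching it (joint 0.1365 to 0.1435); lever past 0.85 rad; all at rest (all of step 1 and all of step 3 and value of joint test_lever above 0.85 rad and linear speed of each of lock_pin, battery, cup below 0.02 m/s).
It fails at once if the tape roll, spool or multimeter is moved by more than 40 mm (distance of any of tape_roll, solder_spool, multimeter from where it was at the start of the episode above 0.04 m).
It also fails if it takes over 67 s, if anything falls off the work surface, if the arm or the gripper's body presses on something with over 40 N, if the wrist force passes 120 N, or if a joint passes its speed limit or range.

## Working session

There is one attempt and no reset: what is moved stays moved. The work goes in short steps, Python scripts to look and compute and a tool call to move; the robot and the scene stay as the last step left them, time stands still between calls to the robot, and variables do not carry over. Pictures are saved under pics/ and viewed, about 8 in all and at most 12, crops included, and the job is handed in when it is done.

Besides the shell and the picture viewer there is one more tool, called after "Emit:" by a JSON object that holds its "api" and its "payload". play_rows: Moves the arm, as the interface text tells. Its arguments: {"type":"object","properties":{"series":{"type":"array"},"squeeze":{"type":"number"}},"required":["series"]}

```bash
mkdir -p pics; cat > h.py <<'E'
import numpy as np, cv2
from rig import *
def cam(p):
    f=p["pixels"].shape[0]/2/np.tan(np.radians(p["vfov"])/2)
    K=np.array([[f,0,p["cx"]],[0,f,p["cy"]],[0,0,1.]])
    R=cv2.Rodrigues(np.array(p["rvec"],float))[0]; return K,R,np.array(p["tvec"],float).ravel()
def ray(p,uv,z):
    K,R,t=cam(p); c=-R.T@t; d=R.T@np.linalg.inv(K)@np.array([uv[0],uv[1],1.])
    return c+d*(z-c[2])/d[2]
def proj(p,X):
    K,R,t=cam(p); x=K@(R@np.array(X,float)+t); return x[:2]/x[2]
def save(p,n,box=None,s=1):
    im=p["pixels"][:,:,::-1]
    if box: im=im[box[1]:box[3],box[0]:box[2]]
    cv2.imwrite("pics/"+n,cv2.resize(np.ascontiguousarray(im),None,fx=s,fy=s,interpolation=cv2.INTER_CUBIC))
E
python3 - <<'E'
from h import *
for n in("scene","top"):
    p=get_image(n); save(p,n+"0.png",s=1.25)
    K,R,t=cam(p); print(n,"cam at",-R.T@t, K[0,0])
    for l in("test_slide","lock_pin","cup","battery","battery_contacts","carriage_knob","test_lever_tip","tape_roll","solder_spool","multimeter"):
        print(l,[(round(m["p"],2),np.round(m["xy"]).tolist(),int(m["region"].sum()),np.round(ray(p,m["xy"],0.03)[:2],3).tolist()) for m in masks_of(p,l)[:3]])
print(get_state()["ee_rot"],get_state()["clock"], tips_ahead)
E
```

```text
scene cam at [ 1.09205898 -0.32105642  0.98386488] 442.78195183443876
test_slide [(0.91, [308.0, 203.0], 5771, [0.506, -0.024])]
lock_pin [(0.74, [338.0, 134.0], 228, [0.334, 0.173]), (0.68, [327.0, 169.0], 198, [0.431, 0.076])]
cup [(0.7, [404.0, 223.0], 811, [0.68, 0.158]), (0.41, [291.0, 273.0], 1349, [0.661, -0.155])]
battery [(0.95, [288.0, 275.0], 1373, [0.663, -0.164]), (0.29, [310.0, 200.0], 5795, [0.5, -0.014])]
battery_contacts [(0.78, [289.0, 275.0], 1428, [0.663, -0.162]), (0.41, [271.0, 210.0], 544, [0.479, -0.117])]
carriage_knob [(0.97, [268.0, 210.0], 568, [0.475, -0.124])]
test_lever_tip [(0.49, [375.0, 146.0], 135, [0.427, 0.241])]
tape_roll [(0.95, [359.0, 264.0], 390, [0.721, -0.004])]
solder_spool [(0.68, [435.0, 147.0], 449, [0.516, 0.387])]
multimeter [(0.8, [172.0, 288.0], 2831, [0.558, -0.412]), (0.72, [310.0, 203.0], 5622, [0.508, -0.019])]
top cam at [0.35828617 0.00711325 1.00179907] 369.3042330588511
test_slide [(0.9, [308.0, 226.0], 5797, [0.49, 0.003])]
lock_pin [(0.49, [305.0, 257.0], 96, [0.407, 0.011]), (0.47, [260.0, 262.0], 90, [0.392, 0.127]), (0.42, [293.0, 217.0], 116, [0.512, 0.043])]
cup [(0.55, [255.0, 149.0], 621, [0.701, 0.15])]
battery [(0.78, [369.0, 165.0], 994, [0.658, -0.162])]
battery_contacts [(0.75, [367.0, 165.0], 980, [0.658, -0.158])]
carriage_knob []
test_lever_tip [(0.59, [233.0, 221.0], 76, [0.5, 0.201])]
tape_roll [(0.81, [305.0, 139.0], 311, [0.732, 0.015])]
solder_spool [(0.93, [163.0, 217.0], 549, [0.509, 0.384])]
multimeter [(0.66, [458.0, 206.0], 2038, [0.547, -0.402])]
[-2.06015282e-05  8.26466215e-01  5.62986317e-01  3.48387189e-05] 1.1 0.011
```

View pics/top0.png

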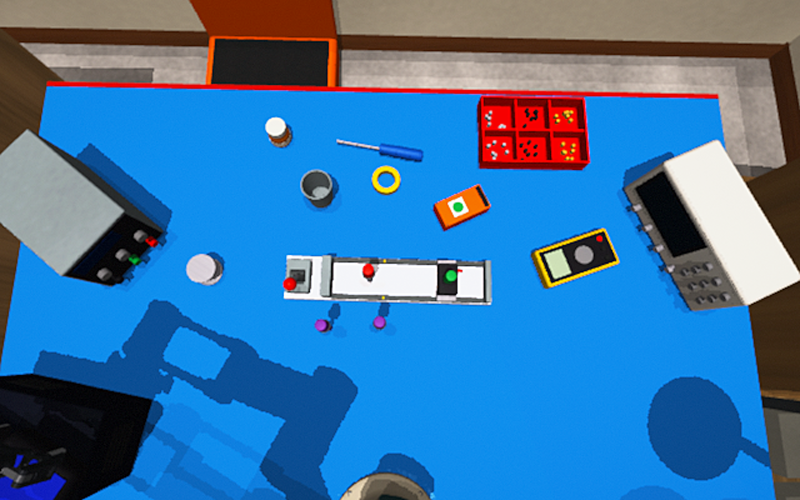

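View pics/scene0.png

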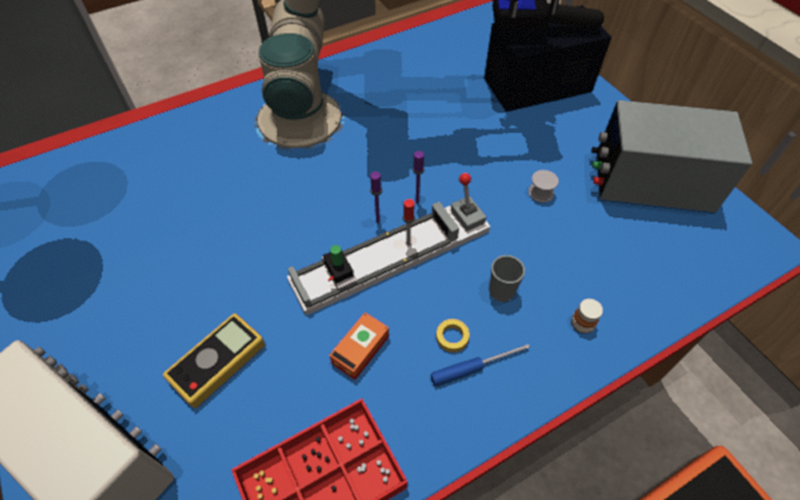

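Top view shows the slide from (285,280) to (490,280), with the stop and lever at the left (world +y). Candidates for the lock pin, in 800-px top-view pixels: the red pin at (369,270), purple pins at (322,325) and (379,322). The red one in the slide hole is the right one. The lever ball at (290,284) is also red. Next I'll measure more precisely and take one close crop.

```bash
cat >> h.py <<'E'
def tri(ps,uvs):
    P=[]; 
    for p in ps:
        K,R,t=cam(p); P.append(K@np.c_[R,t])
    X=cv2.triangulatePoints(P[0],P[1],np.array(uvs[0],float).reshape(2,1),np.array(uvs[1],float).reshape(2,1)).ravel(); return X[:3]/X[3]
def blobs(p,lo,hi,box):
    h=cv2.cvtColor(p["pixels"],cv2.COLOR_RGB2HSV); m=cv2.inRange(h,lo,hi)
    if lo[0]==0: m|=cv2.inRange(h,(172,lo[1],lo[2]),(180,255,255))
    z=np.zeros_like(m); x0,y0,x1,y1=box; z[y0:y1,x0:x1]=m[y0:y1,x0:x1]
    n,l,s,c=cv2.connectedComponentsWithStats(z)
    return [(c[i].round(1).tolist(),s[i].tolist()) for i in range(1,n) if s[i][4]>12]
E
python3 - <<'E'
from h import *
s=get_image("scene");t=get_image("top")
print("red top",blobs(t,(0,150,80),(6,255,255),(215,195,400,250)))
print("red scene",blobs(s,(0,150,80),(6,255,255),(230,120,400,250)))
print("green top",blobs(t,(50,120,50),(80,255,255),(330,150,400,250)))
print("green scene",blobs(s,(50,120,50),(80,255,255),(240,180,330,290)))
for p,n in((s,"scene"),(t,"top")):
    for l in ("battery","cup"):
        m=masks_of(p,l)[0]["region"]; c=max(cv2.findContours(m.astype(np.uint8),0,2)[0],key=len)
        print(n,l,cv2.minAreaRect(c), cv2.boundingRect(c))
a=t["pixels"][140:260,210:410]; b=s["pixels"][125:325,220:430]
a=cv2.resize(a,(800,480),interpolation=3); 
cv2.imwrite("pics/a.png",a[:,:,::-1]); cv2.imwrite("pics/b.png",cv2.resize(b,None,fx=2.8,fy=2.8,interpolation=3)[:,:,::-1])
E
```

```text
red top [([294.2, 216.1], [290, 211, 9, 11, 77]), ([231.6, 226.6], [227, 222, 10, 10, 84])]
red scene [([371.6, 142.4], [368, 139, 8, 8, 54]), ([326.8, 163.0], [323, 160, 8, 7, 48])]
green top [([366.1, 165.0], [363, 162, 8, 7, 46]), ([359.8, 221.0], [355, 216, 11, 11, 90])]
green scene [([268.8, 203.5], [265, 196, 8, 16, 108]), ([290.2, 268.3], [287, 265, 8, 7, 42])]
scene battery ((287.9974365234375, 276.103271484375), (28.462326049804688, 50.397735595703125), 38.290164947509766) (265, 250, 47, 53)
scene cup ((405.5, 222.0), (36.0, 27.0), 90.0) (392, 204, 28, 37)
top battery ((368.3439025878906, 164.9950714111328), (23.606945037841797, 42.67409133911133), 65.224853515625) (346, 147, 45, 37)
top cup ((254.25003051757812, 149.75001525878906), (29.698484420776367, 24.748737335205078), 45.0) (240, 135, 26, 31)
```

View pics/a.png

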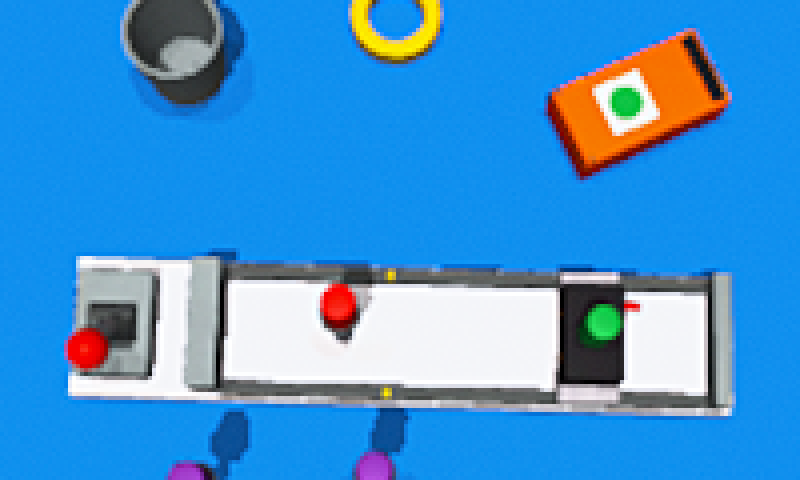

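View pics/b.png

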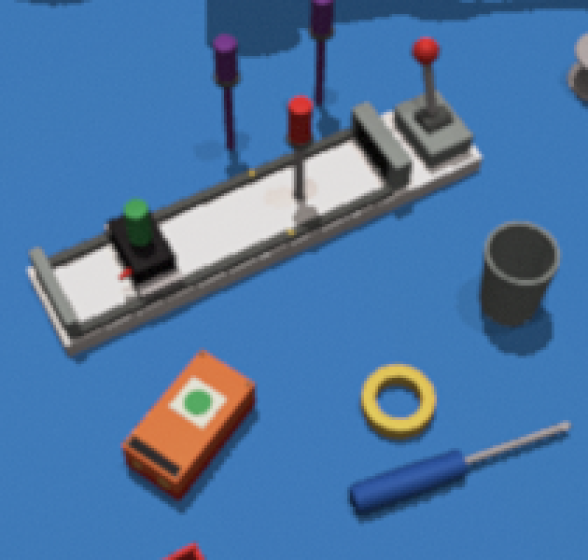

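```bash
cat >> h.py <<'E'
from scipy.optimize import minimize
A=np.linspace(0,2*np.pi,24,endpoint=False)
def cyl(r0,z0,r1,z1): return np.vstack([np.c_[r*np.cos(A),r*np.sin(A),0*A+z] for r,z in((r0,z0),(r1,z1))])
def box(a,b,z0,z1): return np.array([[x,y,z] for x in(-a/2,a/2) for y in(-b/2,b/2) for z in(z0,z1)])
def hullmask(p,X,S=4):
    uv=np.array([proj(p,x) for x in X]); h=cv2.convexHull(((uv+.5)*S*16-8).round().astype(np.int32).reshape(-1,1,2))
    m=np.zeros((400*S,640*S),np.uint8); cv2.fillConvexPoly(m,h,1,shift=4); return m
def fit(views,pts,x0,yaw=False):
    up=[(p,cv2.resize(m.astype(np.uint8),None,fx=4,fy=4,interpolation=0)) for p,m in views]
    def cost(v):
        a=v[2]*.0 if not yaw else v[2]*10; c,s=np.cos(a),np.sin(a)
        X=pts@np.array([[c,s,0],[-s,c,0],[0,0,1]])+[v[0],v[1],0]; r=0
        for p,m in up:
            h=hullmask(p,X); r+=1-(h&m).sum()/(h|m).sum()
        return r
    x0=np.array([x0[0],x0[1],(x0[2] if yaw else 0)/10]); n=3 if yaw else 2
    f=lambda v: cost(np.r_[v,0][:3])
    best=minimize(f,x0[:n],method="Nelder-Mead",options=dict(initial_simplex=np.vstack([x0[:n]]+[x0[:n]+.012*e for e in np.eye(n)]),xatol=2e-4,fatol=1e-3,maxiter=70))
    r=best.x.copy(); 
    if yaw: r[2]*=10
    return r.round(4),round(best.fun/len(up),3)
def col(p,lo,hi,bx):
    h=cv2.cvtColor(p["pixels"],cv2.COLOR_RGB2HSV); m=cv2.inRange(h,lo,hi)
    if lo[0]==0: m|=cv2.inRange(h,(172,lo[1],lo[2]),(180,255,255))
    z=np.zeros_like(m); x0,y0,x1,y1=bx; z[y0:y1,x0:x1]=m[y0:y1,x0:x1]
    n,l,s,c=cv2.connectedComponentsWithStats(z); k=1+s[1:,4].argmax(); return l==k
def net(p,l,near=None):
    ms=masks_of(p,l); return ms[0]["region"]
E
python3 - <<'E'
from h import *
s=get_image("scene");t=get_image("top")
R=((0,120,35),(7,255,255)); G=((45,100,30),(85,255,255))
V=[(s,col(s,*R,(318,155,336,185))),(t,col(t,*R,(284,205,305,225)))]
print([int(m.sum()) for _,m in V])
pin=fit(V,cyl(.011,.11,.011,.155),(.49,.04)); print("pin",pin,[fit([v],cyl(.011,.11,.011,.155),pin[0]) for v in V])
V=[(s,col(s,*G,(255,190,282,220))),(t,col(t,*G,(345,210,372,232)))]
knob=fit(V,cyl(.011,.064,.011,.108),(.48,-.12)); print("knob",knob,[fit([v],cyl(.011,.064,.011,.108),knob[0]) for v in V])
d=pin[0]-knob[0]; print("dir",np.degrees(np.arctan2(d[0],d[1])),np.hypot(*d))
bm=[(s,net(s,"battery")),(t,net(t,"battery"))]
b=fit(bm,box(.058,.11,0,.042),(.645,-.16,.43),True); print("bat",b,[fit([v],box(.058,.11,0,.042),b[0],True) for v in bm])
cm=[(s,net(s,"cup")),(t,net(t,"cup"))]
c=fit(cm,cyl(.033,0,.033,.085),(.68,.145)); print("cup",c,[fit([v],cyl(.033,0,.033,.085),c[0]) for v in cm])
print("ball",tri([s,t],[(371.6,142.4),(231.6,226.6)]))
# slide edges
for uv,z in(((78,258),.02),((70,395),0),((732,412),0),((732,273),.02)): print(ray(t,(210+uv[0]/4-.375,140+uv[1]/4-.375),z).round(3))
E
```

```text
[113, 83]
pin (array([0.4978, 0.036 ]), np.float64(0.219)) [(array([0.4978, 0.036 ]), np.float64(0.271)), (array([0.4974, 0.0363]), np.float64(0.159))]
knob (array([ 0.4943, -0.1259]), np.float64(0.12)) [(array([ 0.4959, -0.126 ]), np.float64(0.129)), (array([ 0.4942, -0.1263]), np.float64(0.095))]
dir 1.2384434650784877 0.1619378275758941
bat (array([ 0.6605, -0.1633,  0.4315]), np.float64(0.067)) [(array([ 0.6589, -0.1615,  0.4619]), np.float64(0.092)), (array([ 0.6606, -0.1633,  0.4202]), np.float64(0.04))]
cup (array([0.6876, 0.1509]), np.float64(0.156)) [(array([0.6833, 0.1554]), np.float64(0.156)), (array([0.689 , 0.1515]), np.float64(0.15))]
ball [0.47366151 0.18688895 0.11784734]
[0.547 0.216 0.02 ]
[0.457 0.221 0.   ]
[ 0.449 -0.228  0.   ]
[ 0.541 -0.227  0.02 ]
```

Red pin confirmed in the crop (340,305). It is at world (0.498, 0.036), and the slide origin is about (0.497, -0.004) with yaw about -0.018. Moving above the pin.

Emit:
{"api": "play_rows", "payload": {"series": [{"fingers":-1,"dx":19,"dy":-33},{"dx":19,"dy":-33},{"dx":19,"dy":-33},{"dx":19,"dy":-33},{"dx":19,"dy":-33},{"dx":19,"dy":-33},{"dx":19,"dy":-33},{"dx":19,"dy":-33},{"dx":19,"dy":-33},{"dx":19,"dy":-33},{"dx":19,"dy":-33},{"dx":19,"dy":-33},{"dx":19,"dy":-33},{"dx":19,"dy":-33},{"dx":10,"dy":-18}], "squeeze": 50}}

```text
invalid input at $.series[0]: expected keys fingers, dx, dy, dz, turn
```

Emit:
{"api": "play_rows", "payload": {"series": [{"fingers":-1,"dx":19,"dy":-33,"dz":0,"turn":0},{"fingers":-1,"dx":19,"dy":-33,"dz":0,"turn":0},{"fingers":-1,"dx":19,"dy":-33,"dz":0,"turn":0},{"fingers":-1,"dx":19,"dy":-33,"dz":0,"turn":0},{"fingers":-1,"dx":19,"dy":-33,"dz":0,"turn":0},{"fingers":-1,"dx":19,"dy":-33,"dz":0,"turn":0},{"fingers":-1,"dx":19,"dy":-33,"dz":0,"turn":0},{"fingers":-1,"dx":19,"dy":-33,"dz":0,"turn":0},{"fingers":-1,"dx":19,"dy":-33,"dz":0,"turn":0},{"fingers":-1,"dx":19,"dy":-33,"dz":0,"turn":0},{"fingers":-1,"dx":19,"dy":-33,"dz":0,"turn":0},{"fingers":-1,"dx":19,"dy":-33,"dz":0,"turn":0},{"fingers":-1,"dx":19,"dy":-33,"dz":0,"turn":0},{"fingers":-1,"dx":19,"dy":-33,"dz":0,"turn":0},{"fingers":-1,"dx":10,"dy":-18,"dz":0,"turn":0}], "squeeze": 50}}

```text
clock: 2.95
position: [0.4926, 0.0374, 0.2443]
ee_rot: [-0.0, 0.823, 0.568, 0.006]
contact_force: [0.4, 0.1, 0.3]
width: 0.0857
```

Emit:
{"api": "play_rows", "payload": {"series": [{"fingers":-1,"dx":5,"dy":-1,"dz":-25,"turn":0},{"fingers":-1,"dx":0,"dy":0,"dz":-30,"turn":0},{"fingers":-1,"dx":0,"dy":0,"dz":-30,"turn":0},{"fingers":-1,"dx":0,"dy":0,"dz":-25,"turn":0},{"fingers":-1,"dx":0,"dy":0,"dz":-8,"turn":0},{"fingers":-1,"dx":0,"dy":0,"dz":0,"turn":0}]}}

```text
clock: 3.45
position: [0.5042, 0.0281, 0.1251]
ee_rot: [0.005, 0.826, 0.564, 0.009]
contact_force: [-0.2, -0.1, 1.1]
width: 0.0852
```

Emit:
{"api": "play_rows", "payload": {"series": [{"fingers":-1,"dx":-6,"dy":8,"dz":0,"turn":0},{"fingers":-1,"dx":0,"dy":0,"dz":0,"turn":0}]}}

```text
clock: 3.62
position: [0.4983, 0.0366, 0.126]
ee_rot: [0.004, 0.826, 0.563, 0.01]
contact_force: [-0.9, -0.4, 0.2]
width: 0.0852
```

```bash
python3 - <<'E'
from h import *
p=get_image("scene"); print(get_state()["position"]); save(p,"c.png",(270,100,390,210),5)
E
```

```text
[0.49971603 0.03605252 0.12658111]
```

View pics/c.png

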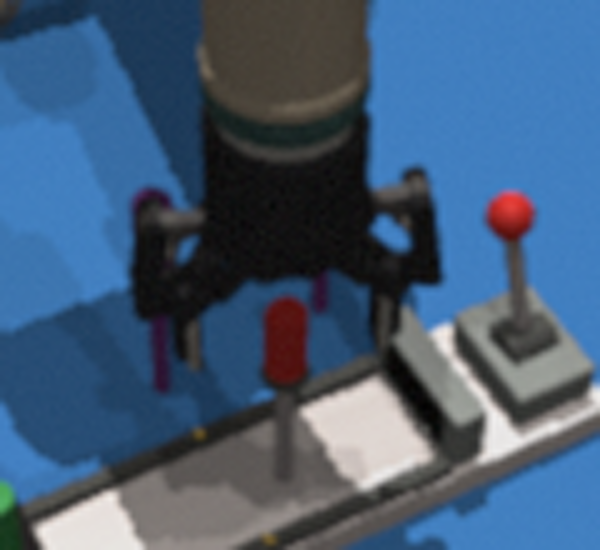

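The crop shows the red grip at (285,340), midway between the fingertips at (190,365) and (385,345). Closing on it.

Emit:
{"api": "play_rows", "payload": {"series": [{"fingers":1,"dx":0,"dy":0,"dz":0,"turn":0},{"fingers":1,"dx":0,"dy":0,"dz":0,"turn":0},{"fingers":1,"dx":0,"dy":0,"dz":0,"turn":0},{"fingers":1,"dx":0,"dy":0,"dz":0,"turn":0},{"fingers":1,"dx":0,"dy":0,"dz":0,"turn":0},{"fingers":1,"dx":0,"dy":0,"dz":0,"turn":0},{"fingers":1,"dx":0,"dy":0,"dz":15,"turn":0},{"fingers":1,"dx":0,"dy":0,"dz":20,"turn":0},{"fingers":1,"dx":0,"dy":0,"dz":25,"turn":0},{"fingers":1,"dx":0,"dy":0,"dz":25,"turn":0},{"fingers":1,"dx":0,"dy":0,"dz":25,"turn":0},{"fingers":1,"dx":0,"dy":0,"dz":10,"turn":0}]}}

```text
clock: 4.67
position: [0.4991, 0.0359, 0.252]
ee_rot: [0.006, 0.826, 0.564, 0.01]
contact_force: [0.6, -0.1, -0.7]
width: 0.021
```

Emit:
{"api": "play_rows", "payload": {"series": [{"fingers":1,"dx":20,"dy":12,"dz":0,"turn":0},{"fingers":1,"dx":28,"dy":17,"dz":0,"turn":0},{"fingers":1,"dx":28,"dy":17,"dz":0,"turn":0},{"fingers":1,"dx":28,"dy":17,"dz":0,"turn":0},{"fingers":1,"dx":28,"dy":17,"dz":0,"turn":0},{"fingers":1,"dx":28,"dy":17,"dz":0,"turn":0},{"fingers":1,"dx":20,"dy":12,"dz":0,"turn":0},{"fingers":1,"dx":8,"dy":5,"dz":0,"turn":0},{"fingers":1,"dx":0,"dy":0,"dz":0,"turn":0}]}}

```text
clock: 5.42
position: [0.6946, 0.1552, 0.2533]
ee_rot: [0.007, 0.827, 0.563, 0.012]
contact_force: [-1.0, -0.6, -1.2]
width: 0.0208
```

```bash
python3 - <<'E'
from h import *
p=get_image("scene"); st=get_state(); print(st["position"],st["width"]); save(p,"d.png",(345,110,465,260),4)
m=net(p,"cup"); print(fit([(p,m)],cyl(.033,0,.033,.085),(.688,.151)))
for X in((.688,.151,.085),(.688,.151,.115)): print(X,(proj(p,X)-[345,110])*4)
E
```

```text
[0.69354323 0.15465797 0.25300905] 0.020029435540169505
(array([0.6826, 0.1557]), np.float64(0.153))
(0.688, 0.151, 0.085) [247.28735211 417.50111073]
(0.688, 0.151, 0.115) [255.38222098 389.82517455]
```

View pics/d.png

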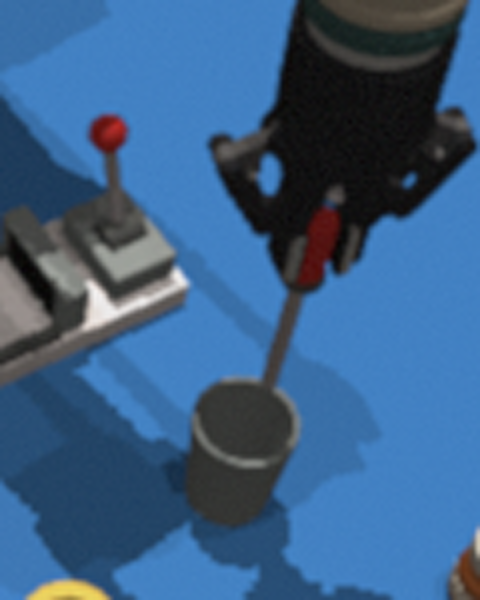

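The crop shows the rim centre at (245,420), as predicted at (247,417). The pin hangs upright, with its tip at about (270,388). Lowering it in.

Emit:
{"api": "play_rows", "payload": {"series": [{"fingers":1,"dx":-6,"dy":-4,"dz":0,"turn":0},{"fingers":1,"dx":0,"dy":0,"dz":-15,"turn":0},{"fingers":1,"dx":0,"dy":0,"dz":-20,"turn":0},{"fingers":1,"dx":0,"dy":0,"dz":-18,"turn":0}]}}

```text
clock: 5.85
position: [0.6834, 0.1463, 0.2055]
ee_rot: [0.01, 0.827, 0.562, 0.013]
contact_force: [-0.3, -0.3, -0.9]
width: 0.0205
```

Emit:
{"api": "play_rows", "payload": {"series": [{"fingers":1,"dx":5,"dy":5,"dz":-10,"turn":0},{"fingers":1,"dx":0,"dy":0,"dz":-15,"turn":0},{"fingers":1,"dx":1,"dy":1,"dz":-15,"turn":0},{"fingers":1,"dx":1,"dy":1,"dz":-15,"turn":0},{"fingers":1,"dx":1,"dy":1,"dz":-10,"turn":0},{"fingers":1,"dx":0,"dy":0,"dz":0,"turn":0}]}}

```text
clock: 6.35
position: [0.6841, 0.1502, 0.1384]
ee_rot: [0.009, 0.829, 0.56, 0.01]
contact_force: [0.2, 0.8, -1.1]
width: 0.0206
```

Emit:
{"api": "play_rows", "payload": {"series": [{"fingers":1,"dx":3,"dy":1,"dz":-5,"turn":0},{"fingers":1,"dx":0,"dy":0,"dz":0,"turn":0},{"fingers":-1,"dx":0,"dy":0,"dz":0,"turn":0},{"fingers":-1,"dx":0,"dy":0,"dz":0,"turn":0},{"fingers":-1,"dx":0,"dy":0,"dz":0,"turn":0},{"fingers":-1,"dx":0,"dy":0,"dz":0,"turn":0},{"fingers":-1,"dx":0,"dy":0,"dz":0,"turn":0},{"fingers":-1,"dx":0,"dy":0,"dz":0,"turn":0},{"fingers":-1,"dx":0,"dy":0,"dz":20,"turn":0},{"fingers":-1,"dx":0,"dy":0,"dz":30,"turn":0},{"fingers":-1,"dx":0,"dy":0,"dz":30,"turn":0},{"fingers":-1,"dx":0,"dy":0,"dz":20,"turn":0}]}}

```text
clock: 7.35
position: [0.686, 0.15, 0.2378]
ee_rot: [0.008, 0.829, 0.559, 0.009]
contact_force: [0.9, -0.0, 1.3]
width: 0.0854
```

```bash
python3 - <<'E'
from h import *
p=get_image("scene"); st=get_state(); print(st["position"],st["width"]); save(p,"e.png",(235,130,455,310),3.5)
t=get_image("top"); bm=[(t,net(t,"battery"))]
print(fit(bm,box(.058,.11,0,.042),(.6606,-.1633,.42),True))
E
```

```text
[0.68784941 0.15028399 0.24213233] 0.08553204014917291
(array([ 0.6598, -0.1632,  0.4869]), np.float64(0.081))
```

View pics/e.png

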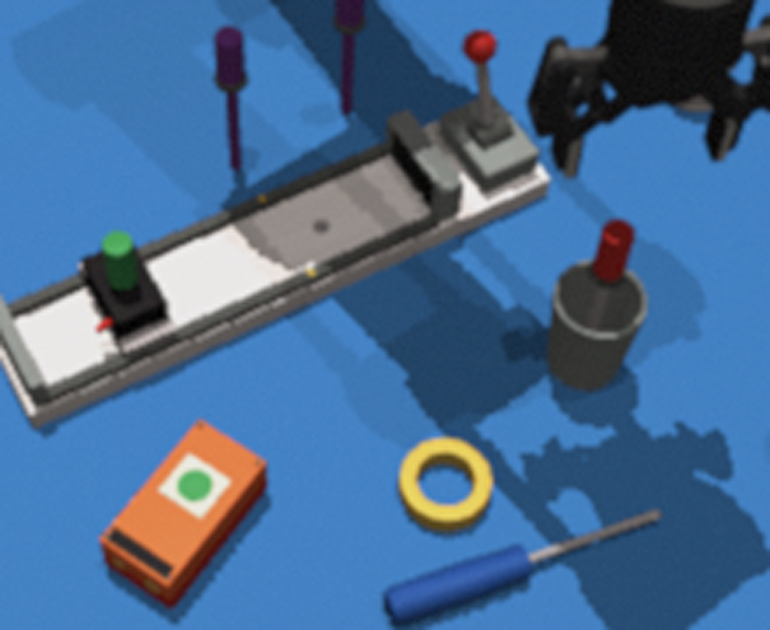

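The pin stands in the cup at (610,250), released. Going on to the battery at (185,510).

Emit:
{"api": "play_rows", "payload": {"series": [{"fingers":-1,"dx":-3,"dy":-31,"dz":0,"turn":-0.075},{"fingers":-1,"dx":-3,"dy":-31,"dz":0,"turn":-0.075},{"fingers":-1,"dx":-3,"dy":-31,"dz":0,"turn":-0.075},{"fingers":-1,"dx":-3,"dy":-31,"dz":0,"turn":-0.075},{"fingers":-1,"dx":-3,"dy":-31,"dz":0,"turn":-0.075},{"fingers":-1,"dx":-3,"dy":-31,"dz":0,"turn":-0.075},{"fingers":-1,"dx":-3,"dy":-31,"dz":-10,"turn":-0.075},{"fingers":-1,"dx":-3,"dy":-31,"dz":-25,"turn":-0.075},{"fingers":-1,"dx":-3,"dy":-31,"dz":-25,"turn":-0.075},{"fingers":-1,"dx":-2,"dy":-20,"dz":-25,"turn":-0.07},{"fingers":-1,"dx":0,"dy":0,"dz":-10,"turn":0},{"fingers":-1,"dx":0,"dy":0,"dz":0,"turn":0}]}}

```text
clock: 8.5
position: [0.6435, -0.1572, 0.1165]
ee_rot: [0.003, 0.979, 0.204, -0.005]
contact_force: [-0.3, -0.5, 0.1]
width: 0.0856
```

Emit:
{"api": "play_rows", "payload": {"series": [{"fingers":-1,"dx":16,"dy":-6,"dz":0,"turn":0.03},{"fingers":-1,"dx":0,"dy":0,"dz":-10,"turn":0},{"fingers":-1,"dx":2,"dy":0,"dz":-15,"turn":0},{"fingers":-1,"dx":2,"dy":0,"dz":-15,"turn":0},{"fingers":-1,"dx":2,"dy":0,"dz":-10,"turn":0},{"fingers":-1,"dx":0,"dy":0,"dz":0,"turn":0}]}}

```text
clock: 9.0
position: [0.663, -0.1563, 0.0609]
ee_rot: [-0.001, 0.975, 0.222, -0.008]
contact_force: [0.0, 0.2, -0.1]
width: 0.0856
```

Emit:
{"api": "play_rows", "payload": {"series": [{"fingers":-1,"dx":-3,"dy":-7,"dz":0,"turn":0},{"fingers":-1,"dx":0,"dy":0,"dz":-10,"turn":0},{"fingers":-1,"dx":0,"dy":0,"dz":-12,"turn":0},{"fingers":-1,"dx":0,"dy":0,"dz":-11,"turn":0},{"fingers":-1,"dx":0,"dy":0,"dz":0,"turn":0},{"fingers":1,"dx":0,"dy":0,"dz":0,"turn":0},{"fingers":1,"dx":0,"dy":0,"dz":0,"turn":0},{"fingers":1,"dx":0,"dy":0,"dz":0,"turn":0},{"fingers":1,"dx":0,"dy":0,"dz":0,"turn":0},{"fingers":1,"dx":0,"dy":0,"dz":0,"turn":0}], "squeeze": 70}}

```text
clock: 9.83
position: [0.6591, -0.1621, 0.0267]
ee_rot: [-0.0, 0.975, 0.223, -0.008]
contact_force: [-0.2, -0.1, -3.4]
width: 0.0567
```

Emit:
{"api": "play_rows", "payload": {"series": [{"fingers":1,"dx":0,"dy":0,"dz":15,"turn":0},{"fingers":1,"dx":0,"dy":0,"dz":25,"turn":0},{"fingers":1,"dx":0,"dy":0,"dz":30,"turn":0},{"fingers":1,"dx":0,"dy":0,"dz":30,"turn":0},{"fingers":1,"dx":-10,"dy":20,"dz":10,"turn":-0.05},{"fingers":1,"dx":-16,"dy":24,"dz":0,"turn":-0.06},{"fingers":1,"dx":-18,"dy":24,"dz":0,"turn":-0.06},{"fingers":1,"dx":-20,"dy":24,"dz":0,"turn":-0.06},{"fingers":1,"dx":-20,"dy":24,"dz":0,"turn":-0.06},{"fingers":1,"dx":-20,"dy":24,"dz":0,"turn":-0.06},{"fingers":1,"dx":-20,"dy":24,"dz":0,"turn":-0.06},{"fingers":1,"dx":-20,"dy":24,"dz":0,"turn":-0.06},{"fingers":1,"dx":-15,"dy":15,"dz":0,"turn":0},{"fingers":1,"dx":0,"dy":0,"dz":0,"turn":0}]}}

```text
clock: 11.0
position: [0.4848, 0.0482, 0.1314]
ee_rot: [-0.006, 1.0, -0.025, -0.015]
contact_force: [0.1, 0.2, -4.8]
width: 0.0565
```

Emit:
{"api": "play_rows", "payload": {"series": [{"fingers":1,"dx":12,"dy":3,"dz":0,"turn":0.03},{"fingers":1,"dx":0,"dy":0,"dz":-10,"turn":0},{"fingers":1,"dx":1,"dy":0,"dz":-20,"turn":0},{"fingers":1,"dx":0,"dy":0,"dz":-20,"turn":0},{"fingers":1,"dx":0,"dy":0,"dz":-10,"turn":0},{"fingers":1,"dx":0,"dy":0,"dz":0,"turn":0}]}}

```text
clock: 11.5
position: [0.5039, 0.0501, 0.0678]
ee_rot: [-0.005, 1.0, -0.008, -0.01]
contact_force: [-0.4, 1.1, -5.8]
width: 0.0566
```

```bash
python3 - <<'E'
from h import *
p=get_image("scene"); st=get_state(); print(st["position"],st["ee_rot"]); z=st["position"][2]-.0267
save(p,"f.png",(245,120,385,250),5)
print(fit([(p,net(p,"battery"))],box(.058,.11,z,z+.042),(.498,.05,-.02),True))
def S(x,y,zz): c,s=np.cos(-.018),np.sin(-.018); return (.497+c*x-s*y,-.004+s*x+c*y,zz)
for q in((-.034,-.1,.028),(-.034,.12,.028),(.034,.12,.028),(.034,-.1,.028)): print((proj(p,S(*q))-[245,120])*5)
E
```

```text
[0.5042492  0.05001347 0.06843384] [-0.00528218  0.99990458 -0.00762874 -0.01023389]
(array([ 5.043e-01,  4.930e-02, -5.000e-04]), np.float64(0.425))
[140.00663807 418.82511864]
[501.91182986 260.22408271]
[566.58110629 347.44615891]
[197.27128092 515.56413176]
```

View pics/f.png

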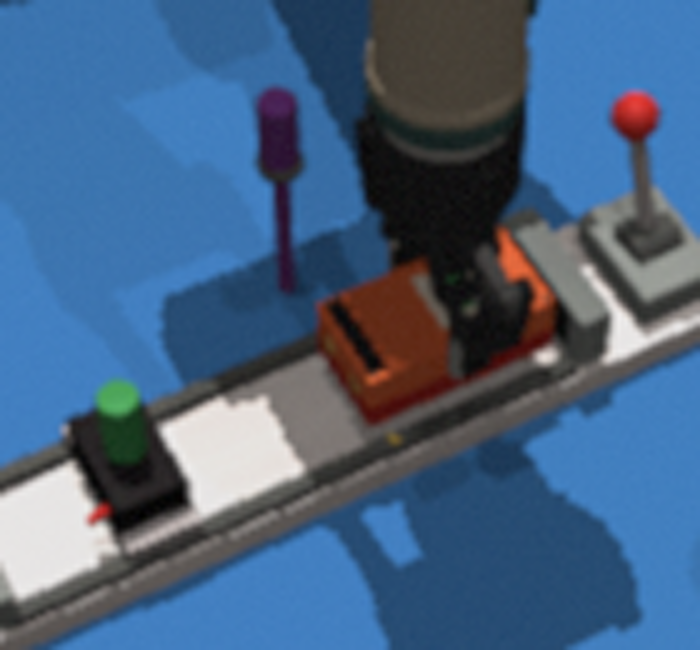

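The battery hangs just above the trough with its black band end (355,335) towards the carriage. Shifting -6 mm in x and lowering.

Emit:
{"api": "play_rows", "payload": {"series": [{"fingers":1,"dx":-6,"dy":0,"dz":0,"turn":-0.004},{"fingers":1,"dx":0,"dy":0,"dz":-6,"turn":0},{"fingers":1,"dx":0,"dy":0,"dz":-6,"turn":0},{"fingers":1,"dx":0,"dy":0,"dz":-4,"turn":0},{"fingers":1,"dx":0,"dy":0,"dz":0,"turn":0}]}}

```text
clock: 12.02
position: [0.5015, 0.049, 0.0543]
ee_rot: [-0.005, 1.0, -0.01, -0.006]
contact_force: [-0.6, -0.2, -5.4]
width: 0.0569
```

Emit:
{"api": "play_rows", "payload": {"series": [{"fingers":1,"dx":-3,"dy":0,"dz":0,"turn":0},{"fingers":1,"dx":0,"dy":0,"dz":-4,"turn":0},{"fingers":1,"dx":0,"dy":0,"dz":-3,"turn":0},{"fingers":1,"dx":0,"dy":0,"dz":0,"turn":0}]}}

```text
clock: 12.35
position: [0.4985, 0.0491, 0.0471]
ee_rot: [-0.005, 1.0, -0.01, -0.006]
contact_force: [-0.6, -0.0, -6.0]
width: 0.0567
```

Emit:
{"api": "play_rows", "payload": {"series": [{"fingers":1,"dx":0,"dy":0,"dz":-2,"turn":0},{"fingers":1,"dx":0,"dy":0,"dz":0,"turn":0},{"fingers":-1,"dx":0,"dy":0,"dz":0,"turn":0},{"fingers":-1,"dx":0,"dy":0,"dz":0,"turn":0},{"fingers":-1,"dx":0,"dy":0,"dz":0,"turn":0},{"fingers":-1,"dx":0,"dy":0,"dz":0,"turn":0},{"fingers":-1,"dx":0,"dy":0,"dz":0,"turn":0},{"fingers":-1,"dx":0,"dy":0,"dz":20,"turn":0},{"fingers":-1,"dx":0,"dy":0,"dz":30,"turn":0},{"fingers":-1,"dx":0,"dy":0,"dz":30,"turn":0},{"fingers":-1,"dx":0,"dy":0,"dz":30,"turn":0},{"fingers":-1,"dx":0,"dy":-20,"dz":10,"turn":0},{"fingers":-1,"dx":0,"dy":-35,"dz":0,"turn":0},{"fingers":-1,"dx":-1,"dy":-35,"dz":0,"turn":0},{"fingers":-1,"dx":-1,"dy":-35,"dz":0,"turn":0},{"fingers":-1,"dx":0,"dy":-30,"dz":0,"turn":0},{"fingers":-1,"dx":0,"dy":-20,"dz":0,"turn":0},{"fingers":-1,"dx":0,"dy":0,"dz":0,"turn":0}]}}

```text
clock: 13.85
position: [0.5, -0.1322, 0.1771]
ee_rot: [-0.004, 1.0, -0.007, 0.001]
contact_force: [0.8, 0.7, -0.9]
width: 0.0857
```

```bash
python3 - <<'E'
from h import *
p=get_image("scene"); t=get_image("top");st=get_state(); print(st["position"],st["ee_rot"],st["width"])
save(p,"g.png",(235,120,385,250),5)
for v in([(p,net(p,"battery"))],[(t,net(t,"battery"))]): print(fit(v,box(.058,.11,.02,.062),(.498,.05,-.02),True))
E
```

```text
[ 0.49940531 -0.12885604  0.17676736] [-5.17252253e-03  9.99965642e-01 -6.45279735e-03  5.66634198e-04] 0.08527544556026662
(array([ 0.4997,  0.0498, -0.0344]), np.float64(0.052))
(array([ 0.5006,  0.0475, -0.017 ]), np.float64(0.085))
```

View pics/g.png

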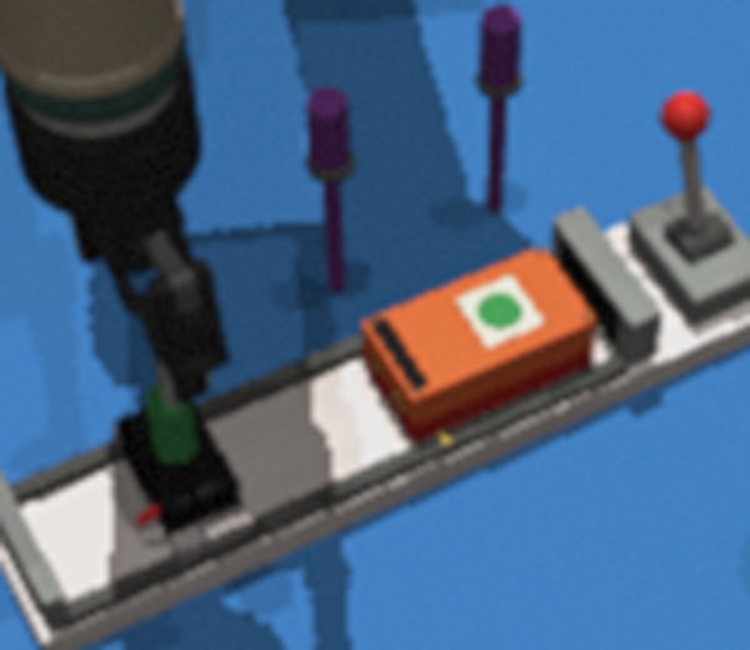

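The battery lies flat in the trough, band end (400,355) towards the carriage and about 15 mm short of the stop. Now the knob.

Emit:
{"api": "play_rows", "payload": {"series": [{"fingers":-1,"dx":-5,"dy":3,"dz":0,"turn":0},{"fingers":-1,"dx":0,"dy":0,"dz":-15,"turn":0},{"fingers":-1,"dx":0,"dy":0,"dz":-20,"turn":0},{"fingers":-1,"dx":0,"dy":0,"dz":-20,"turn":0},{"fingers":-1,"dx":0,"dy":0,"dz":-10,"turn":0},{"fingers":-1,"dx":0,"dy":0,"dz":0,"turn":0}]}}

```text
clock: 14.55
position: [0.4925, -0.1147, 0.1109]
ee_rot: [-0.006, 1.0, 0.0, 0.001]
contact_force: [0.4, 0.2, -0.9]
width: 0.0851
```

Emit:
{"api": "play_rows", "payload": {"series": [{"fingers":-1,"dx":2,"dy":-11,"dz":0,"turn":-0.01},{"fingers":-1,"dx":0,"dy":0,"dz":-10,"turn":0},{"fingers":-1,"dx":0,"dy":-1,"dz":-10,"turn":0},{"fingers":-1,"dx":0,"dy":-1,"dz":-7,"turn":0},{"fingers":-1,"dx":0,"dy":0,"dz":0,"turn":0}]}}

```text
clock: 14.97
position: [0.4958, -0.1264, 0.0844]
ee_rot: [-0.006, 1.0, -0.003, 0.003]
contact_force: [-0.1, 0.1, -0.4]
width: 0.0852
```

Emit:
{"api": "play_rows", "payload": {"series": [{"fingers":1,"dx":0,"dy":0,"dz":0,"turn":0},{"fingers":1,"dx":0,"dy":0,"dz":0,"turn":0},{"fingers":1,"dx":0,"dy":0,"dz":0,"turn":0},{"fingers":1,"dx":0,"dy":0,"dz":0,"turn":0},{"fingers":1,"dx":0,"dy":0,"dz":0,"turn":0},{"fingers":1,"dx":0,"dy":0,"dz":0,"turn":0},{"fingers":1,"dx":0,"dy":8,"dz":0,"turn":0},{"fingers":1,"dx":0,"dy":10,"dz":0,"turn":0},{"fingers":1,"dx":0,"dy":10,"dz":0,"turn":0},{"fingers":1,"dx":0,"dy":10,"dz":0,"turn":0},{"fingers":1,"dx":0,"dy":10,"dz":0,"turn":0},{"fingers":1,"dx":0,"dy":10,"dz":0,"turn":0},{"fingers":1,"dx":0,"dy":10,"dz":0,"turn":0},{"fingers":1,"dx":0,"dy":10,"dz":0,"turn":0},{"fingers":1,"dx":0,"dy":0,"dz":0,"turn":0}], "squeeze": 60}}

```text
clock: 16.22
position: [0.4957, -0.043, 0.0859]
ee_rot: [-0.003, 1.0, -0.002, 0.003]
contact_force: [1.6, -2.3, -3.0]
width: 0.0206
```

Emit:
{"api": "play_rows", "payload": {"series": [{"fingers":1,"dx":0,"dy":6,"dz":0,"turn":0},{"fingers":1,"dx":0,"dy":6,"dz":0,"turn":0},{"fingers":1,"dx":0,"dy":5,"dz":0,"turn":0},{"fingers":1,"dx":0,"dy":5,"dz":0,"turn":0},{"fingers":1,"dx":0,"dy":0,"dz":0,"turn":0}]}}

```text
clock: 16.63
position: [0.4962, -0.02, 0.0859]
ee_rot: [-0.001, 1.0, -0.001, 0.003]
contact_force: [2.4, -0.4, -1.7]
width: 0.0203
```

Emit:
{"api": "play_rows", "payload": {"series": [{"fingers":1,"dx":0,"dy":4,"dz":0,"turn":0},{"fingers":1,"dx":0,"dy":0,"dz":0,"turn":0}]}}

```text
clock: 16.8
position: [0.4963, -0.0162, 0.0859]
ee_rot: [-0.001, 1.0, -0.001, 0.003]
contact_force: [2.2, 1.1, -2.3]
width: 0.0206
```

Emit:
{"api": "play_rows", "payload": {"series": [{"fingers":1,"dx":0,"dy":2,"dz":0,"turn":0},{"fingers":1,"dx":0,"dy":0,"dz":0,"turn":0}]}}

```text
clock: 16.97
position: [0.4963, -0.0147, 0.0859]
ee_rot: [-0.001, 1.0, -0.001, 0.003]
contact_force: [2.1, -0.4, -2.2]
width: 0.0208
```

Emit:
{"api": "play_rows", "payload": {"series": [{"fingers":1,"dx":0,"dy":2,"dz":0,"turn":0},{"fingers":1,"dx":0,"dy":0,"dz":0,"turn":0}]}}

```text
clock: 17.13
position: [0.4963, -0.0148, 0.0859]
ee_rot: [0.001, 1.0, -0.001, 0.003]
contact_force: [3.0, 1.7, -2.3]
width: 0.0204
```

Emit:
{"api": "play_rows", "payload": {"series": [{"fingers":1,"dx":0,"dy":3,"dz":0,"turn":0}]}}

```text
clock: 17.22
position: [0.4963, -0.0146, 0.086]
ee_rot: [0.004, 1.0, -0.0, 0.003]
contact_force: [0.0, -21.1, -4.1]
width: 0.0207
```

Emit:
{"api": "play_rows", "payload": {"series": [{"fingers":1,"dx":0,"dy":3,"dz":0,"turn":0}]}}

```text
clock: 17.3
position: [0.4963, -0.0147, 0.0859]
ee_rot: [0.007, 1.0, 0.001, 0.003]
contact_force: [1.0, -16.0, -4.9]
width: 0.0205
```

```bash
python3 - <<'E'
from h import *
p=get_image("scene"); t=get_image("top");st=get_state(); print(st["position"],st["contact_force"])
save(p,"i.png",(265,120,385,230),6)
for v in([(p,net(p,"battery"))],[(t,net(t,"battery"))]): print(fit(v,box(.058,.11,.02,.062),(.498,.06,-.02),True))
E
```

```text
[ 0.49631727 -0.01467131  0.08595787] [  0.94570403 -14.5099189   -4.03842417]
(array([ 0.5003,  0.0651, -0.017 ]), np.float64(0.217))
(array([ 0.498,  0.06 , -0.02 ]), np.float64(1.0))
```

View pics/i.png

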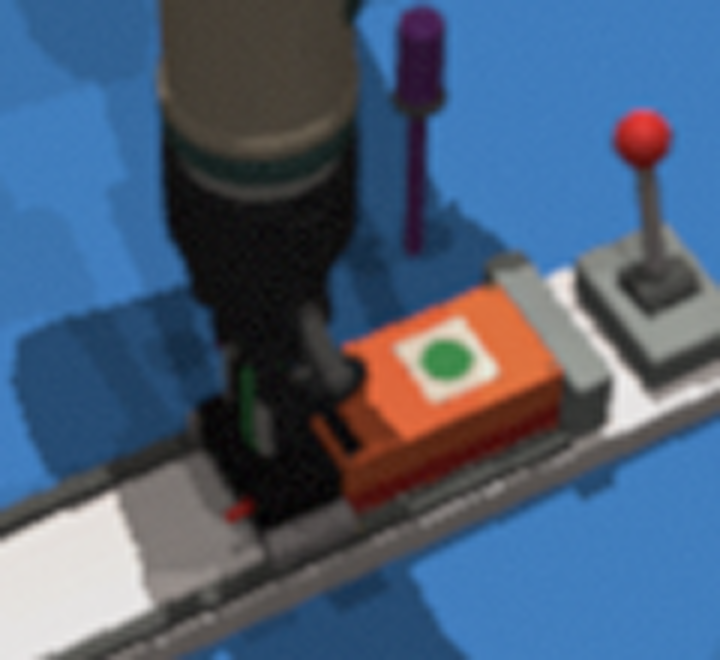

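The battery sits against the stop (560,330) with the carriage against it. The reaction rose to about 20 N with no further travel. Releasing the knob and going to the lever.

Emit:
{"api": "play_rows", "payload": {"series": [{"fingers":1,"dx":0,"dy":0,"dz":0,"turn":0},{"fingers":-1,"dx":0,"dy":0,"dz":0,"turn":0},{"fingers":-1,"dx":0,"dy":0,"dz":0,"turn":0},{"fingers":-1,"dx":0,"dy":0,"dz":0,"turn":0},{"fingers":-1,"dx":0,"dy":0,"dz":0,"turn":0},{"fingers":-1,"dx":0,"dy":0,"dz":15,"turn":0},{"fingers":-1,"dx":0,"dy":0,"dz":30,"turn":0},{"fingers":-1,"dx":0,"dy":0,"dz":35,"turn":0},{"fingers":-1,"dx":0,"dy":0,"dz":35,"turn":0},{"fingers":1,"dx":-5,"dy":20,"dz":0,"turn":0},{"fingers":1,"dx":-5,"dy":35,"dz":0,"turn":0},{"fingers":1,"dx":-5,"dy":35,"dz":0,"turn":0},{"fingers":1,"dx":-5,"dy":35,"dz":0,"turn":0},{"fingers":1,"dx":-5,"dy":35,"dz":0,"turn":0},{"fingers":1,"dx":-15,"dy":30,"dz":0,"turn":0},{"fingers":1,"dx":-20,"dy":12,"dz":0,"turn":0},{"fingers":1,"dx":-12,"dy":0,"dz":0,"turn":0},{"fingers":1,"dx":0,"dy":0,"dz":0,"turn":0}]}}

```text
clock: 19.0
position: [0.4166, 0.2015, 0.2097]
ee_rot: [0.001, 1.0, -0.0, 0.003]
contact_force: [0.0, -0.7, -0.4]
width: -0.0
```

Correct to y 0.187, descend to z 0.10, checking the knob's position on the way.

Emit:
{"api": "play_rows", "payload": {"series": [{"fingers":1,"dx":5,"dy":-14,"dz":0,"turn":0},{"fingers":1,"dx":0,"dy":0,"dz":-15,"turn":0},{"fingers":1,"dx":0,"dy":0,"dz":-25,"turn":0},{"fingers":1,"dx":0,"dy":0,"dz":-25,"turn":0},{"fingers":1,"dx":0,"dy":0,"dz":-20,"turn":0},{"fingers":1,"dx":0,"dy":0,"dz":-10,"turn":0},{"fingers":1,"dx":0,"dy":0,"dz":0,"turn":0}]}}

```text
clock: 19.58
position: [0.4268, 0.1814, 0.1145]
ee_rot: [0.002, 1.0, -0.001, 0.01]
contact_force: [-1.0, -0.3, 0.2]
width: 0.0
```

```bash
python3 - <<'E'
from h import *
p=get_image("scene"); t=get_image("top");st=get_state(); print(st["position"])
for v in([(p,net(p,"battery"))],[(t,net(t,"battery"))]): print(fit(v,box(.058,.11,.02,.062),(.498,.06,-.02),True))
G=((45,100,30),(85,255,255)); u=proj(p,(.497,-.014,.09)).astype(int); m=col(p,*G,(u[0]-12,u[1]-16,u[0]+10,u[1]+16))
print(int(m.sum()),fit([(p,m)],cyl(.011,.064,.011,.108),(.497,-.014)))
E
```

```text
[0.42804115 0.18202676 0.11628163]
(array([ 0.5003,  0.0643, -0.0307]), np.float64(0.12))
(array([ 0.4992,  0.0616, -0.0344]), np.float64(0.07))
124 (array([ 0.4983, -0.0146]), np.float64(0.137))
```

Emit:
{"api": "play_rows", "payload": {"series": [{"fingers":1,"dx":-2,"dy":5,"dz":-13,"turn":0},{"fingers":1,"dx":0,"dy":0,"dz":0,"turn":0},{"fingers":1,"dx":10,"dy":0,"dz":0,"turn":0},{"fingers":1,"dx":10,"dy":0,"dz":0,"turn":0},{"fingers":1,"dx":10,"dy":0,"dz":0,"turn":0},{"fingers":1,"dx":10,"dy":0,"dz":0,"turn":0},{"fingers":1,"dx":10,"dy":0,"dz":0,"turn":0},{"fingers":1,"dx":10,"dy":0,"dz":0,"turn":0},{"fingers":1,"dx":10,"dy":0,"dz":0,"turn":0},{"fingers":1,"dx":10,"dy":0,"dz":0,"turn":0},{"fingers":1,"dx":0,"dy":0,"dz":0,"turn":0}]}}

```text
clock: 20.7
position: [0.5129, 0.1873, 0.1098]
ee_rot: [0.0, 1.0, -0.002, 0.01]
contact_force: [-2.4, 0.4, 1.9]
width: -0.0003
```

Continue in small steps until it stops.

Emit:
{"api": "play_rows", "payload": {"series": [{"fingers":1,"dx":6,"dy":0,"dz":-2,"turn":0},{"fingers":1,"dx":4,"dy":0,"dz":0,"turn":0}]}}

```text
clock: 20.87
position: [0.5131, 0.1871, 0.1068]
ee_rot: [0.001, 1.0, -0.003, -0.003]
contact_force: [-9.8, 0.7, 7.9]
width: 0.0003
```

Emit:
{"api": "play_rows", "payload": {"series": [{"fingers":1,"dx":4,"dy":0,"dz":0,"turn":0},{"fingers":1,"dx":4,"dy":0,"dz":0,"turn":0}]}}

```text
clock: 21.03
position: [0.5131, 0.187, 0.1063]
ee_rot: [0.001, 1.0, -0.003, -0.013]
contact_force: [-10.1, 1.0, 11.1]
width: -0.0002
```

Emit:
{"api": "play_rows", "payload": {"series": [{"fingers":1,"dx":4,"dy":0,"dz":0,"turn":0}]}}

```text
clock: 21.12
position: [0.513, 0.187, 0.1064]
ee_rot: [0.001, 1.0, -0.003, -0.018]
contact_force: [-11.1, 0.9, 11.8]
width: 0.0001
```

It has hit its end of travel. Backing off and checking.

Emit:
{"api": "play_rows", "payload": {"series": [{"fingers":1,"dx":-10,"dy":0,"dz":0,"turn":0},{"fingers":1,"dx":-20,"dy":0,"dz":0,"turn":0},{"fingers":1,"dx":-25,"dy":0,"dz":5,"turn":0},{"fingers":1,"dx":-10,"dy":0,"dz":30,"turn":0},{"fingers":1,"dx":0,"dy":0,"dz":35,"turn":0},{"fingers":1,"dx":0,"dy":30,"dz":35,"turn":0},{"fingers":1,"dx":0,"dy":35,"dz":0,"turn":0},{"fingers":1,"dx":0,"dy":35,"dz":0,"turn":0},{"fingers":1,"dx":0,"dy":0,"dz":0,"turn":0}]}}

```text
clock: 21.87
position: [0.4512, 0.2875, 0.2136]
ee_rot: [-0.001, 1.0, -0.006, -0.015]
contact_force: [0.6, -0.4, -0.6]
width: 0.0002
```

```bash
python3 - <<'E'
from h import *
s=get_image("scene");t=get_image("top"); print(get_state()["clock"])
R=((0,120,35),(7,255,255)); G=((45,100,30),(85,255,255))
u=[proj(p,(.542,.187,.105)).astype(int) for p in(s,t)]
c=[]
for p,v in zip((s,t),u):
    m=col(p,*R,(v[0]-14,v[1]-14,v[0]+14,v[1]+14)); y,x=np.nonzero(m); c.append((x.mean(),y.mean())); print(m.sum())
X=tri([s,t],c); print("ball",X,"angle from up",np.arctan2(X[0]-.500,X[2]-.042))
print("bat",fit([(p,net(p,"battery")) for p in(s,t)],box(.058,.11,.02,.062),(.498,.06,-.02),True))
K=[]
for p in(s,t):
    v=proj(p,(.497,-.014,.086)).astype(int); K.append((p,col(p,*G,(v[0]-12,v[1]-14,v[0]+9,v[1]+14))))
print("knob",fit(K,cyl(.011,.064,.011,.108),(.497,-.014)))
save(s,"j.png",(235,120,455,310),3.5)
E
```

```text
21.9667
65
78
ball [0.53910752 0.18609362 0.11063445] angle from up 0.5179132597510667
bat (array([ 0.5002,  0.0629, -0.009 ]), np.float64(0.123))
knob (array([ 0.4977, -0.0138]), np.float64(0.114))
```

View pics/j.png

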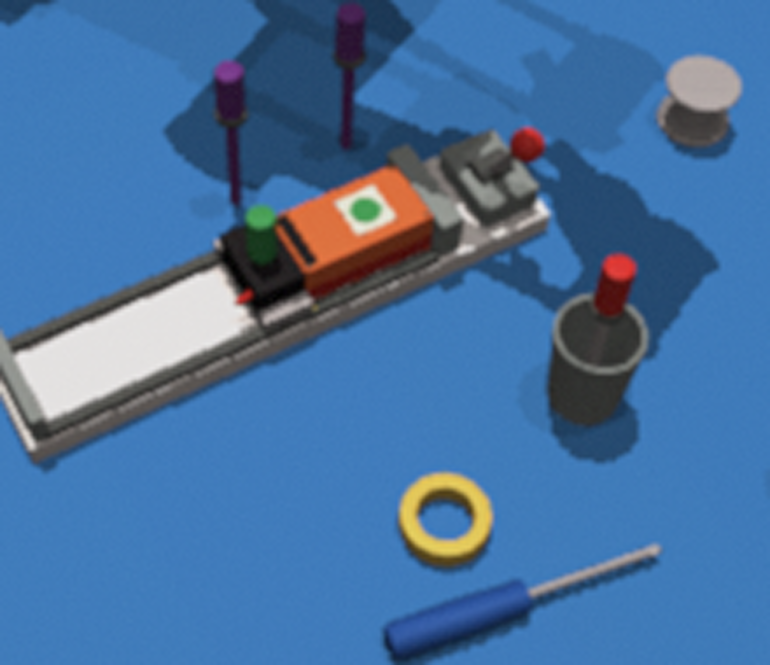

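The picture shows the lever over at (528,143), the pin in the cup, and the battery clamped. My angle estimate gives a swing of about 0.85 rad, right at the threshold, so I'll push again harder to see whether that is the hard stop.

Emit:
{"api": "play_rows", "payload": {"series": [{"fingers":1,"dx":0,"dy":-33,"dz":0,"turn":0},{"fingers":1,"dx":0,"dy":-35,"dz":0,"turn":0},{"fingers":1,"dx":0,"dy":-30,"dz":0,"turn":0},{"fingers":1,"dx":0,"dy":0,"dz":-25,"turn":0},{"fingers":1,"dx":0,"dy":0,"dz":-30,"turn":0},{"fingers":1,"dx":0,"dy":0,"dz":-30,"turn":0},{"fingers":1,"dx":0,"dy":0,"dz":-15,"turn":0},{"fingers":1,"dx":0,"dy":0,"dz":0,"turn":0}]}}

```text
clock: 22.73
position: [0.4487, 0.1686, 0.1068]
ee_rot: [0.005, 1.0, -0.013, -0.018]
contact_force: [-1.5, 0.7, 0.0]
width: 0.0
```

Emit:
{"api": "play_rows", "payload": {"series": [{"fingers":1,"dx":0,"dy":18,"dz":0,"turn":0},{"fingers":1,"dx":15,"dy":0,"dz":0,"turn":0},{"fingers":1,"dx":18,"dy":0,"dz":0,"turn":0},{"fingers":1,"dx":15,"dy":0,"dz":0,"turn":0},{"fingers":1,"dx":8,"dy":0,"dz":0,"turn":0},{"fingers":1,"dx":8,"dy":0,"dz":0,"turn":0}]}}

```text
clock: 23.23
position: [0.5115, 0.181, 0.1077]
ee_rot: [0.007, 1.0, -0.017, -0.022]
contact_force: [-0.4, 0.3, 0.3]
width: 0.0001
```

Emit:
{"api": "play_rows", "payload": {"series": [{"fingers":1,"dx":10,"dy":0,"dz":0,"turn":0},{"fingers":1,"dx":10,"dy":0,"dz":0,"turn":0}]}}

```text
clock: 23.4
position: [0.5132, 0.1807, 0.1076]
ee_rot: [0.007, 0.999, -0.018, -0.043]
contact_force: [-21.4, 3.7, 18.7]
width: 0.0002
```

It stops in the same place at 21 N, so this is the hard stop. Retreating, one last check, then handing in.

Emit:
{"api": "play_rows", "payload": {"series": [{"fingers":1,"dx":-10,"dy":0,"dz":0,"turn":0},{"fingers":1,"dx":-20,"dy":0,"dz":0,"turn":0},{"fingers":1,"dx":-25,"dy":0,"dz":5,"turn":0},{"fingers":1,"dx":-10,"dy":0,"dz":30,"turn":0},{"fingers":1,"dx":0,"dy":0,"dz":35,"turn":0},{"fingers":1,"dx":0,"dy":30,"dz":35,"turn":0},{"fingers":1,"dx":0,"dy":35,"dz":0,"turn":0},{"fingers":1,"dx":0,"dy":35,"dz":0,"turn":0},{"fingers":1,"dx":0,"dy":0,"dz":0,"turn":0}]}}

```text
clock: 24.15
position: [0.4383, 0.2768, 0.2176]
ee_rot: [0.006, 0.998, -0.023, -0.05]
contact_force: [-0.4, -0.1, -0.0]
width: 0.0
```

```bash
python3 - <<'E'
from h import *
s=get_image("scene");t=get_image("top")
R=((0,120,35),(7,255,255)); c=[]
for p in(s,t):
    v=proj(p,(.542,.187,.105)).astype(int); m=col(p,*R,(v[0]-14,v[1]-14,v[0]+14,v[1]+14)); y,x=np.nonzero(m); c.append((x.mean(),y.mean()))
print("ball",tri([s,t],c))
print("bat",[fit([(p,net(p,"battery"))],box(.058,.11,.02,.062),(.498,.062,-.02),True) for p in(s,t)])
print(sign_off(), get_state()["clock"])
E
```

```text
ball [0.53923104 0.18639827 0.11061749]
bat [(array([ 0.4997,  0.0687, -0.0086]), np.float64(0.142)), (array([0.5005, 0.0621, 0.014 ]), np.float64(0.05))]
the job is handed in; nothing more can be done
the job is handed in; nothing more can be done
```

All four steps are done in order and the job is handed in at about 24 s of the 67 s allowed. No verdict was reported.

- **Pin:** The red lock pin stands released in the upright cup, confirmed in the last picture.
- **Battery and carriage:** The battery lies flat with its contact end towards the carriage. I slid the carriage by the green knob until it stopped, with the reaction at about 20 N. Afterwards the knob measured at a joint value of about 0.14, the touching position.
- **Lever:** The lever was pushed over until it stopped. A second push at about 21 N stalled at the same place, so I take that as its hard stop.
- **Other things:** The tape roll and spool looked untouched in the last picture, as did the purple pins. I did not re-measure them, and the multimeter was outside that crop.

Two checks were less certain:
- **Lever angle:** My camera estimate gave a swing of only about 0.85 rad, right at the threshold. I relied on the hard stop instead.
- **Battery position:** The two cameras' final fits of the battery along the slide disagreed by about 7 mm (0.062 and 0.069 m in world y, roughly 0.066 and 0.073 along the slide; the target is 0.065). Their angles differed by about 0.02 rad. I trusted the mechanical contact and the picture over these fits.

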